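# Fold open the damp-cupboard door in the pottery studio

### The job

The folding door of the wider of the two damp cupboards stands half folded and blocks the pots. Push the steel post at its fold hinge round towards the side of the cupboard on which the door is hung, until both panels are folded fully together, leave it there, and leave the narrower cupboard's folding door as it is.

Things in the scene. Friction and masses are not known exactly. Their poses are not given: they have to be found in the camera images.
- wide_door (a joint): Fold angle q (rad) of the wide cupboard's bifold door: 0 = both panels flat across the front (shut), 1.45 = fully folded, at its stop. Two wooden panels, 140 wide, 12 thick, 20 to 226 mm above the table, open towards the robot: the first hangs at the front's left (+y) side, the second on the first; its far edge runs in the sill track. Friction (under 5 N at the post) holds it where left.
- wide_jamb (a point): Fixed point on the upright axis on which the wide cupboard's first panel hangs, 250 mm above the table. Axes: x into the cupboard, away from the robot; y left along its front; z up. In them the fold post is at x = -140 sin q, y = -140 cos q mm. The cupboard is fixed, 310 wide, 160 deep, 230 mm high; its front is 14 mm to the +x side; a bowl and a cup (to 60 mm high) stand on its roof.
- wide_fold (a point): The wide door's fold hinge: an upright round steel post, 18 mm in diameter, joining the two panels and standing 55 mm clear above their top edges (226 to 281 mm above the table). The point is on its axis, 256 mm above the table, half-way up the clear part. It moves on an arc of 140 mm radius about the jamb axis.
- narrow_fold (a point): The like fold post (18 mm in diameter) of the other, narrower and lower cupboard (230 wide, 190 high, panels 100 wide, hung at its right side); the point is on its axis, 216 mm above the table. It stands beside the wide cupboard, to its left or right.

How it is judged:
At the end, for the whole second after the job is handed in: The wide cupboard's door is folded to within 10 degrees of its stop (joint above 1.27 rad of 1.45) and at rest, and the narrow cupboard's fold post stands within 20 mm of where it was (value of joint wide_door above 1.27 rad and velocity of joint wide_door between -0.05 and 0.05 rad/s and distance of narrow_fold from where it was at the start of the episode below 0.02 m); the robot touches nothing.
It fails at once if the narrow cupboard's door is moved by more than 20 mm (distance of narrow_fold from where it was at the start of the episode above 0.02 m).
It also fails if it takes over 32 s, if anything falls off the work surface, if the arm or the gripper's body presses on something with over 40 N, if the wrist force passes 120 N, or if a joint passes its speed limit or range.

### The arm

A 6-joint arm with a two-finger parallel gripper is mounted at the origin on the work surface. World frame = base frame: x ahead of the robot, y to its left, z up, the work surface at z = 0. Lengths are in m, angles in rad, forces in N, time in s.
With the tool pointing down it reaches from about 0.3 to 0.775 m from the base axis. Payload 14.6 kg.
Tool frame: the origin (TCP) lies on the mounting face of the last link; the fingertips stand 199 mm ahead of it and the grasp point (between the pads) lies 180 mm ahead of it; z points along the fingers, y is the direction in which the jaws open and shut (so a half turn about z gives the same grasp; the last joint's range is limited). The gripper opens to 94 mm and grips with 3 to 60 N. Pads are 16 mm wide; open, the fingers measure 119 mm over their backs; the gripper's body (75 mm by 177 mm) begins 78 mm behind the grasp point.
Start: joints at [-1.237, 0.3, 1.521, -0, 1.321, -0.067], TCP at [0.215, -0.506, 0.405] pointing down, gripper open.
Joint ranges: [-3.03, 3.03], [-0.79, 2.21], [0.23, 2.52], [-1.04, 4.18], [0, 3.07], [-2.55, 2.55]. Speed limits (rad/s): [2.22, 2.22, 2.57, 3.14, 3.14, 3.14].

### API

Orientations are given as [roll, pitch, yaw] about the fixed x, y, z axes, in that order (R = Rz(yaw) Ry(pitch) Rx(roll)).
In Python, from station import sensors, vision, job gives the robot as it stands. The module is installed in compiled form; this text tells all that it offers.
- The arm moves only by the tool arm_command, never from a script. Its argument "plan" is one flat list of numbers, 5 for each row, row after row: the closure, from -1 (fully open) to 1 (shut), so that 0 is half open, then the shift along the world's x, y, z scaled (see below), then the turn about the world's z scaled (see below). A call has 1 to 20 rows; each row is the pose to reach, as a shift and turn from the pose commanded when the call began; what a row does not reach only later rows make up. The controller multiplies each number of a shift by 400 mm and each number of a turn by 120 degrees. A row lasts 1/10 s, in which the tool goes at most 50 mm and 8.59 degrees, less where a joint would pass 70% of its speed; a pose out of reach is approached as far as the arm can. A call with a number of a shift or a turn outside -1 to 1 is refused whole. A call with a gripper value outside its range is refused whole. The fingers move at their own pace and stop on an object; "newtons" is the grip in N (left out, the last holds). Time passes only in rows, so rows that repeat a pose let the fingers close. It gives the time, the measured TCP pose, the force and the opening at its end, in the units of the state.
- sensors.get_obs(): the state, without advancing time (a new reading comes with each control period).
- vision.camera(name): name is "scene" or "top" or "wrist"; returns the picture (420x560x3 uint8, blue, green, red); there is no depth.
- vision.camera_params(name): a dict with "intrinsics" (3x3 intrinsics, pixels), "k1" (the pictures are not rectified: a ray, as slopes to the right and down, at radius r is drawn at 1 + k1 r^2 times it, then the intrinsics apply), "rvec" (rotation vector, rad) and "tvec" (3), from world to camera coordinates, as OpenCV has them. Camera axes: x right, y down, z forward; pixel columns grow to the right and rows downward; lengths in m; the calibration is good to about 2 mm. A picture is of the moment at which its call begins: read the wrist's pose just before it. camera_params takes no time and is no camera call; for the wrist camera it gives the pose at the moment of the call.
- job.hand_in(): hands the job in, once; it reports no verdict.
Trained networks look in the newest picture that a camera, given by its name, has taken for a name from the list of things; names that differ only in an ending like _2 or _b are one class to them, and where a whole thing is asked for, a point or a joint stands for the part that bears it (a point fixed in the world has none). Each returns a list of dicts, best first, with "confidence" (0 to 1); they miss things now and then, are a little off and sometimes report something else, mostly with a low value. They report only what shows in the picture. A call takes as long as a camera call.
- vision.search_frame(name, camera): "at" ([row, column] in pixels, amid what is visible of it).
- vision.silhouettes(name, camera): "mask" (420x560 bool, what is visible of it) and "at" ([row, column] in pixels, amid what is visible of it).
- vision.pinpoint(name, camera): "at" ([row, column] in pixels: a listed point, or the origin of a listed thing).
The state is a dict: "time_s": time; "qpos": joint angles; "joint_vel": joint speeds; "tau": joint torques, N m; "ee_pos": TCP position; "eef_rot": TCP orientation; "force": force on the tool from outside, world axes, zero at the start; "moment": the same for the moment, N m; "grip_width": finger opening in m.
Only numpy, scipy, OpenCV 4.12 (cv2) and the standard library are available. Lean on these libraries where they do the work, as an engineer would, in place of code of your own. Each camera call takes 0.05 s, during which the arm holds its last target.

## Working session

There is one attempt and no reset: what is moved stays moved. The work goes in short steps, Python scripts to look and compute and a tool call to move; the robot and the scene stay as the last step left them, time stands still between calls to the robot, and variables do not carry over. Pictures are saved under pics/ and viewed, and the job is handed in when it is done.

Besides the shell and the picture viewer there is one more tool, called after "Request:" as name(argument=value, ...) on one line, values as JSON. arm_command: Moves the arm, as the interface text tells. Its arguments: {"type":"object","properties":{"plan":{"type":"array"},"newtons":{"type":"number"}},"required":["plan"]}

```bash
mkdir -p pics; cat > h.py <<'E'
import numpy as np, cv2
from station import sensors, vision, job
def P(c):
    p=vision.camera_params(c); R=cv2.Rodrigues(np.array(p["rvec"],float))[0]
    return np.array(p["intrinsics"],float),float(p["k1"]),R,np.array(p["tvec"],float).ravel()
def ray(c,at):
    K,k1,R,t=P(c)
    d=np.array([k1,0,0,0,0.])
    u=cv2.undistortPointsIter(np.array([[[at[1],at[0]]]],float),K,d,None,None,(3,100,1e-12)).ravel()
    return -R.T@t, R.T@np.array([u[0],u[1],1.])
def atz(c,at,z):
    o,d=ray(c,at); return o+d*(z-o[2])/d[2]
def proj(c,X):
    K,k1,R,t=P(c)
    return cv2.projectPoints(np.array(X,float).reshape(-1,1,3),cv2.Rodrigues(R)[0],t,K,np.array([k1,0,0,0,0.]))[0].reshape(-1,2)
E
python3 - <<'E'
from h import *
o=sensors.get_obs(); print(o)
Z={"wide_fold":.256,"narrow_fold":.216,"wide_jamb":.25}
for c in ("scene","top"):
    cv2.imwrite(f"pics/{c}0.png",vision.camera(c))
    for n,z in Z.items():
        for r in vision.pinpoint(n,c)[:3]: print(c,n,np.round(r["at"],1),round(r["confidence"],2),atz(c,r["at"],z).round(4))
E
```

```text
{'time_s': 0.0, 'qpos': array([-1.23660803e+00,  3.00486546e-01,  1.52159838e+00, -3.29888571e-05,
        1.32071741e+00, -6.65934146e-02]), 'joint_vel': array([-0.00082036,  0.0012138 , -0.00087684, -0.00199693, -0.001471  ,
       -0.00043018]), 'tau': array([ 6.69835972e-04, -5.31808412e+01, -3.52730656e+01,  7.08561670e-02,
        2.44786829e-02, -1.12387474e-04]), 'ee_pos': array([ 0.214563  , -0.50638334,  0.4040704 ]), 'eef_rot': array([-3.14038353e+00, -4.86154532e-05,  4.00789861e-01]), 'force': array([ 0.26260258, -0.73468211,  0.54757657]), 'moment': array([0.01982626, 0.00641179, 0.00753478]), 'grip_width': 0.09436294706822902}
scene wide_fold [150.2 195.1] 0.76 [ 0.5033 -0.1471  0.256 ]
scene narrow_fold [226.5 347.6] 0.58 [0.5893 0.2204 0.216 ]
scene wide_jamb [195.5 221.7] 0.86 [ 0.5989 -0.0557  0.25  ]
top wide_fold [236.  407.7] 0.92 [ 0.4989 -0.1445  0.256 ]
top narrow_fold [193.1 201. ] 0.62 [0.5814 0.2215 0.216 ]
top wide_jamb [179.6 349.7] 0.95 [ 0.5993 -0.0472  0.25  ]
```

View pics/scene0.png

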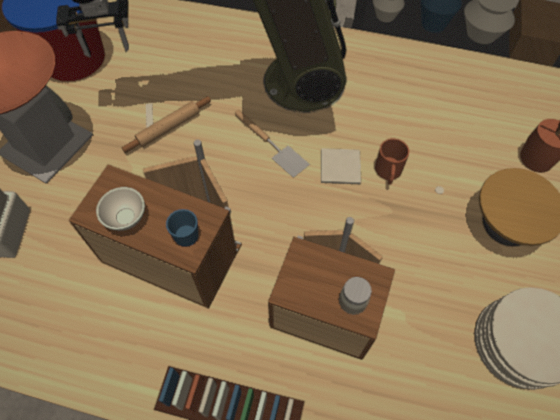

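View pics/top0.png

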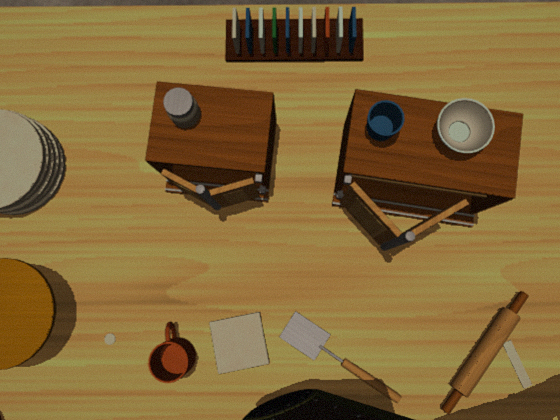

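The top view (robot at the bottom, +y to the left) shows the wide cupboard on the right. Its fold post is at about (row 236, col 409) and its jamb at (180, 348). The narrow cupboard is on the left, with its post at (190, 201). The measured jamb-to-fold distance comes to about 140 mm, which matches the given size. Next I'll get the cupboard's heading.

```bash
python3 - <<'E'
from h import *
im=cv2.imread("pics/top0.png")[70:270,320:540]; cv2.imwrite("pics/crop0.png",cv2.resize(im,None,fx=3,fy=3,interpolation=cv2.INTER_CUBIC)[:600,:660])
c=[atz("top",(r,k),.23) for r,k in [(91,356),(113,522),(198,514)]]
print(np.round(c,3), np.linalg.norm(c[0]-c[1]),np.linalg.norm(c[2]-c[1]))
d=c[0]-c[1]; psi=np.arctan2(-d[0],d[1]); print("psi",psi)
# triangulate fold & jamb
for a,b in [((150.2,195.1),(236,407.7)),((195.5,221.7),(179.6,349.7))]:
    o1,d1=ray("scene",a);o2,d2=ray("top",b)
    s=np.linalg.lstsq(np.c_[d1,-d2],o2-o1,rcond=None)[0]; print(o1+d1*s[0],o2+d2*s[1])
F=np.array([.501,-.1458]);J=np.array([.599,-.050])
R=np.array([[np.cos(psi),-np.sin(psi)],[np.sin(psi),np.cos(psi)]])
v=R.T@(F-J); print(np.linalg.norm(v),"q",np.arctan2(-v[0],-v[1]))
for q in (1.27,1.45): print(q,J+R@(-.14*np.array([np.sin(q),np.cos(q)])))
E
```

```text
[[ 0.77  -0.064  0.23 ]
 [ 0.726 -0.366  0.23 ]
 [ 0.569 -0.341  0.23 ]] 0.3051166898640476 0.15932256841149398
psi -0.14426137306140685
[ 0.50008428 -0.14890818  0.25112024] [ 0.49940079 -0.14568058  0.25035765]
[ 0.60059642 -0.05482525  0.25312504] [ 0.59888152 -0.04702792  0.25192772]
0.13704612362266946 q 0.6524882119340215
1.27 [ 0.46071172 -0.07182551]
1.45 [ 0.45903854 -0.04671519]
```

View pics/crop0.png

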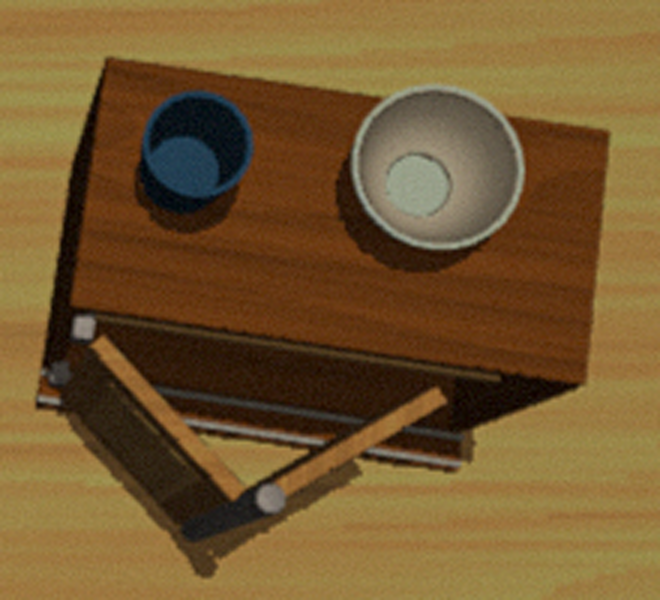

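The crop shows the wide door's post top as a clear disc at about (row 236, col 410), with clear space above the panels. My plan is to raise the arm, hover over the post with the jaws along the arc's tangent, and look again.

Request:
arm_command(plan=[-1,0,0,0.3,0,-1,0,0,0.3,0,-1,0,0,0.3,0.1,-1,0.7,0.9,0.3,0.18,-1,0.7,0.9,0.3,0.18,-1,0.7,0.9,0.3,0.18,-1,0.7,0.9,0.3,0.18,-1,0.7,0.9,0.3,0.18,-1,0.7,0.9,0.3,0.18,-1,0.7,0.9,0.3,0.18,-1,0.7,0.9,0.3,0.18,-1,0.7,0.9,0.3,0.18,-1,0.7,0.9,0.3,0.18,-1,0.7,0.9,0.3,0.18,-1,0.7,0.9,0.3,0.18])

```text
time_s: 1.9
ee_pos: [0.4941, -0.1472, 0.5246]
eef_rot: [3.142, 0.0, 0.777]
force: [-0.4, 0.2, -0.1]
grip_width: 0.0938
```

```bash
python3 - <<'E'
from h import *
print("top disc",atz("top",(235.7,410),.281))
o=sensors.get_obs(); print(o["time_s"],o["ee_pos"],o["eef_rot"],o["qpos"],o["force"])
cv2.imwrite("pics/w1.png",vision.camera("wrist"))
for r in vision.pinpoint("wide_fold","wrist")[:3]: print(r["at"],r["confidence"],atz("wrist",r["at"],.256))
print(proj("wrist",[[.5,-.146,.281],[.5,-.146,.226]]))
E
```

```text
top disc [ 0.49721728 -0.14286344  0.281     ]
1.9 [ 0.49413568 -0.14716861  0.52463411] [3.14158212e+00 2.88528530e-04 7.77225242e-01] [-3.60475103e-01  1.58818095e-01  1.41889062e+00 -2.66316411e-04
  1.56399546e+00  4.33097806e-01] [-0.39379505  0.18061141 -0.13076532]
[210.2, 281.6] 0.92 [ 0.49746597 -0.1415977   0.256     ]
[[287.84978042 220.80583932]
 [287.08672848 202.71404973]]
```

View pics/w1.png

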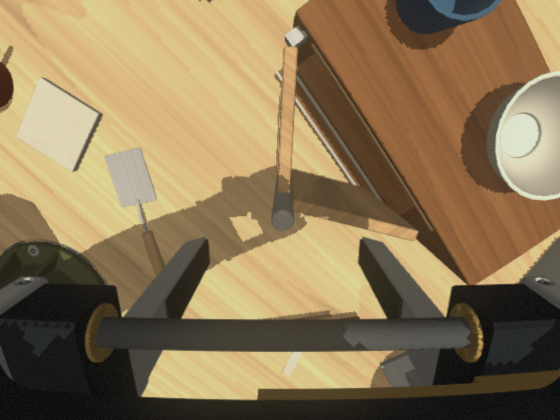

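The post disc sits at (row 217, col 282), between the open fingers, and the estimates agree at about (0.4975, -0.1425). I'll shift 4 mm in x and y, descend, and close lightly on the post.

Request:
arm_command(plan=[-1,0.01,0.01,0,0,-1,0.01,0.01,-0.1,0,-1,0.01,0.01,-0.21,0,-1,0.01,0.01,-0.21,0,-1,0.01,0.01,-0.21,0,1,0.01,0.01,-0.21,0,1,0.01,0.01,-0.21,0,1,0.01,0.01,-0.21,0,1,0.01,0.01,-0.21,0,1,0.01,0.01,-0.21,0,1,0.01,0.01,-0.21,0,1,0.01,0.01,-0.21,0,1,0.01,0.01,-0.21,0,1,0.01,0.01,-0.21,0], newtons=10)

```text
time_s: 3.4
ee_pos: [0.4986, -0.1424, 0.4406]
eef_rot: [-3.142, 0.0, 0.778]
force: [0.0, 0.5, 0.3]
grip_width: 0.0254
```

```bash
python3 - <<'E'
from h import *
o=sensors.get_obs(); print(o["time_s"],o["ee_pos"],o["eef_rot"],o["force"],o["grip_width"])
cv2.imwrite("pics/w2.png",vision.camera("wrist"))
psi=-.144;J=np.array([.5985,-.0465]);F=o["ee_pos"][:2]
R=np.array([[np.cos(psi),-np.sin(psi)],[np.sin(psi),np.cos(psi)]])
v=R.T@(F-J); q0=np.arctan2(-v[0],-v[1]); print(np.linalg.norm(v),q0)
F0=J+R@(-.14*np.array([np.sin(q0),np.cos(q0)]))
for q in np.linspace(q0,1.46,11): 
  d=J+R@(-.14*np.array([np.sin(q),np.cos(q)]))-F0; print(q.round(3),(d/.4).round(3),round(-(q-q0)/np.radians(120),3))
E
```

```text
3.4 [ 0.49857306 -0.14241487  0.44062148] [-3.14151426e+00  4.00163386e-05  7.77798220e-01] [0.04555937 0.47956523 0.31933091] 0.02537797528736842
0.13851013040991095 0.6618815426344016
0.662 [0. 0.] -0.0
0.742 [-0.019  0.021] -0.038
0.822 [-0.035  0.043] -0.076
0.901 [-0.05   0.067] -0.114
0.981 [-0.063  0.091] -0.152
1.061 [-0.074  0.117] -0.191
1.141 [-0.083  0.144] -0.229
1.221 [-0.09   0.171] -0.267
1.3 [-0.095  0.198] -0.305
1.38 [-0.097  0.226] -0.343
1.46 [-0.097  0.254] -0.381
```

View pics/w2.png

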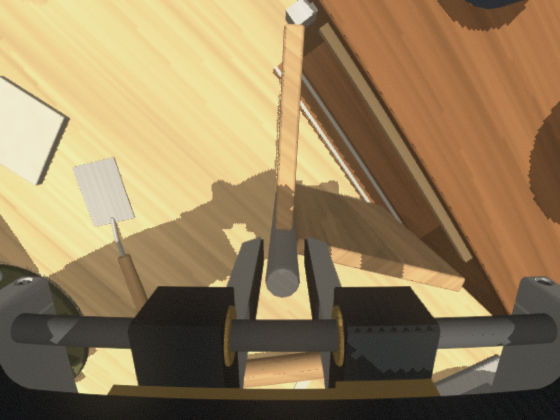

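The post top, at (row 283, col 283), is centred between the fingers, which are still closing (25 mm). I'll now follow the arc.

Request:
arm_command(plan=[1,0,0,0,0,1,0,0,0,0,1,-0.01,0.01,0,-0.019,1,-0.019,0.021,0,-0.038,1,-0.027,0.032,0,-0.057,1,-0.035,0.043,0,-0.076,1,-0.043,0.055,0,-0.095,1,-0.05,0.067,0,-0.114,1,-0.057,0.079,0,-0.133,1,-0.063,0.091,0,-0.152,1,-0.069,0.104,0,-0.171,1,-0.074,0.117,0,-0.191,1,-0.079,0.13,0,-0.21,1,-0.083,0.144,0,-0.229,1,-0.087,0.157,0,-0.248,1,-0.09,0.171,0,-0.267,1,-0.093,0.185,0,-0.286,1,-0.095,0.198,0,-0.305,1,-0.096,0.212,0,-0.324,1,-0.096,0.212,0,-0.324])

```text
time_s: 5.45
ee_pos: [0.4606, -0.0571, 0.4408]
eef_rot: [3.141, -0.003, 0.098]
force: [9.7, 0.9, -4.1]
grip_width: 0.0178
```

```bash
python3 - <<'E'
from h import *
o=sensors.get_obs(); print(o["time_s"],o["ee_pos"],o["eef_rot"],o["force"],o["grip_width"])
cv2.imwrite("pics/w3.png",vision.camera("wrist"))
E
```

```text
5.45 [ 0.46061161 -0.05708205  0.44078234] [ 3.14146895e+00 -2.95653706e-03  9.84009907e-02] [ 9.67107937  0.89499739 -4.13469748] 0.017788929990740665
```

View pics/w3.png

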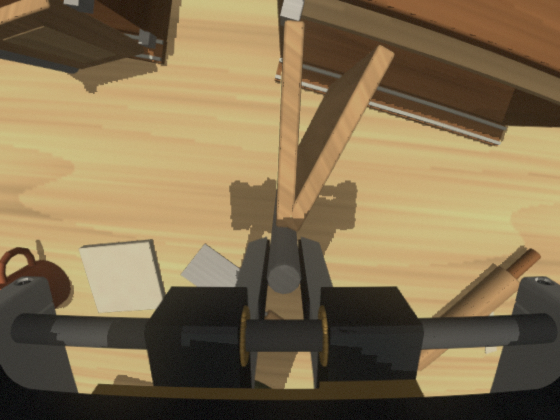

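The panels are nearly together and the post is held at 17.8 mm. A radial drag of 9.7 N shows, so I'll ease x a little and push on to the stop.

Request:
arm_command(plan=[1,0.003,0.012,0,-0.019,1,0.004,0.024,0,-0.038,1,0.005,0.035,0,-0.05,1,0.005,0.042,0,-0.057,1,0.005,0.042,0,-0.057])

```text
time_s: 6.0
ee_pos: [0.4619, -0.0419, 0.4408]
eef_rot: [3.137, 0.001, -0.022]
force: [-7.1, -19.5, 1.6]
grip_width: 0.0201
```

```bash
python3 - <<'E'
from h import *
o=sensors.get_obs(); print(o["time_s"],o["ee_pos"],o["eef_rot"],o["force"],o["grip_width"])
cv2.imwrite("pics/w4.png",vision.camera("wrist"))
E
```

```text
6.0 [ 0.46187515 -0.0418889   0.44075076] [ 3.13675055e+00  1.23860268e-03 -2.16449115e-02] [ -7.1060304  -19.46164781   1.62007591] 0.020112002601695624
```

View pics/w4.png

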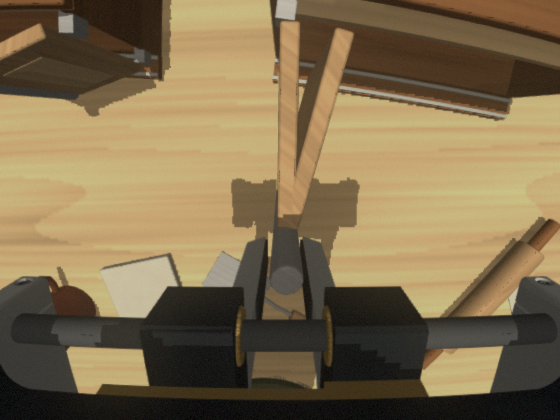

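The reaction is now -19.5 N in y and the panels are about 14° apart, which matches the stop (2 × (π/2 − 1.45) = 0.24 rad). I'll relax slightly, open and lift clear.

Request:
arm_command(plan=[0,0,-0.003,0,0,-0.3,0,-0.003,0,0,-0.5,0,-0.003,0,0,-0.5,0,-0.003,0,0,-0.5,0,-0.003,0,0,-0.5,0,-0.003,0,0,-0.5,0,-0.003,0.1,0,-0.5,0,-0.003,0.2,0,-0.5,0,-0.003,0.25,0,-0.5,-0.1,-0.003,0.25,0,-0.5,-0.2,-0.003,0.25,0,-0.5,-0.2,-0.003,0.25,0,-0.5,-0.2,-0.003,0.25,0])

```text
time_s: 7.35
ee_pos: [0.3818, -0.042, 0.5412]
eef_rot: [3.141, -0.002, -0.021]
force: [0.9, -0.4, 0.3]
grip_width: 0.0702
```

```bash
python3 - <<'E'
from h import *
o=sensors.get_obs(); print(o["time_s"],o["ee_pos"],o["force"],o["grip_width"])
Z={"wide_fold":.256,"narrow_fold":.216,"wide_jamb":.25}
psi=-.144;J=np.array([.5985,-.0465]);R=np.array([[np.cos(psi),-np.sin(psi)],[np.sin(psi),np.cos(psi)]])
for c in ("scene","top","wrist"):
    cv2.imwrite(f"pics/{c}5.png",vision.camera(c))
    for n,z in Z.items():
        for r in vision.pinpoint(n,c)[:1]:
            p=atz(c,r["at"],z); print(c,n,np.round(r["at"],1),round(r["confidence"],2),p.round(4),end=' ')
            v=R.T@(p[:2]-J); print("q",np.arctan2(-v[0],-v[1]) if n=="wide_fold" else "")
E
```

```text
7.35 [ 0.38182166 -0.0419838   0.54119058] [ 0.91037211 -0.41995842  0.32570729] 0.07020230695013517
scene wide_fold [144.1 242.6] 0.75 [ 0.4615 -0.0481  0.256 ] q 1.4152300498422097
scene narrow_fold [225.2 346.2] 0.89 [0.587  0.2169 0.216 ] q 
scene wide_jamb [196.2 223.9] 0.81 [ 0.5994 -0.0506  0.25  ] q 
top wide_fold [258.1 352.2] 0.75 [ 0.461  -0.0483  0.256 ] q 1.4133502890482104
top narrow_fold [194.2 202.6] 0.88 [0.5794 0.2185 0.216 ] q 
top wide_jamb [179.9 350.1] 0.62 [ 0.5987 -0.0479  0.25  ] q 
wrist wide_fold [119.7 284.1] 0.84 [ 0.4622 -0.0437  0.256 ] q 1.44742171201496
```

View pics/top5.png

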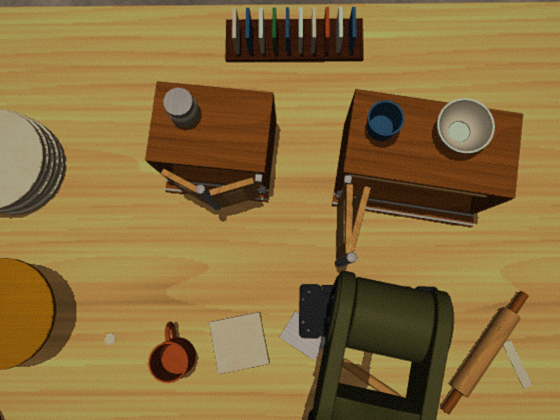

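View pics/wrist5.png

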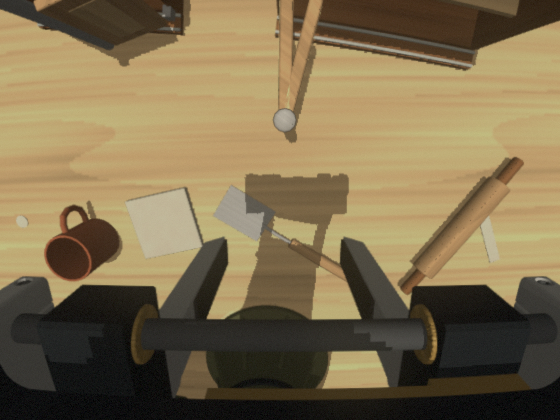

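The door is folded, with its post at (row 258, col 352) in the top view and q about 1.41–1.45. The narrow door looks unchanged at (190, 201), and the gripper is clear.

```bash
python3 -c "
from station import job; print(job.hand_in())"
```

```text
the job is handed in; nothing more can be done
None
```

The wide cupboard's door is folded to its stop and the narrow cupboard's door was left alone. I handed the job in just after 7 s of the 32 s allowed; no verdict is reported.

I lowered the open gripper over the wide door's fold post and closed it at 10 N. I then led the post round its 140 mm arc with the jaws along the tangent, until it met the stop with a reaction of about 20 N. After that I opened the gripper, lifted clear and backed away.

**Last checks:**
- **Wide door:** the fold angle measured 1.415 rad (scene camera), 1.413 (top) and 1.447 (wrist). All are above the required 1.27. The panels were about 14° apart at the stop, as expected there.
- **Narrow door:** its post measured 2–4 mm from its first position, which is within the detector noise, and it looks unchanged in the pictures. The networks reported no narrow post in the last wrist picture.
- **Robot:** the wrist force was about 1 N and the gripper was clear of everything in the pictures.

The cameras disagreed by a few mm on the posts' positions, and I saw nothing fall or shift.

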